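Load a tube in the reading carousel and index it three clicks

ROBOT

A 7-joint arm with a two-finger parallel gripper is mounted at the origin on the work surface. World frame = base frame: x ahead of the robot, y to its left, z up, the work surface at z = 0. Lengths are in m, angles in degrees, forces in N, time in s.
With the tool pointing down it reaches from about 0.4 to 0.85 m from the base axis. Payload 4.5 kg.
Tool frame: the origin (TCP) lies at the centre of the arm's flange, where the gripper is bolted on; the fingertips stand 173 mm ahead of it and the grasp point (between the pads) lies 155 mm ahead of it; z points along the fingers, x is the direction in which the jaws open and shut, and the axes are right-handed (so a half turn about z gives the same grasp; the last joint's range is limited). The gripper opens to 85 mm and grips with 20 to 120 N. Pads are 22 mm wide; open, the fingers measure 114 mm over their backs; the gripper's body (76 mm by 85 mm) begins 54 mm behind the grasp point. The pads swing forward as they close: fully open they stand 13 mm farther back than shut.
Start: joints at [-70.027, 39.483, -11.15, 89.685, 9.013, 51.709, -12.324], TCP at [0.193, 0.594, 0.405] pointing down, gripper open.
Joint ranges: [-172.22, 172.22], [-26.19, 119.32], [-84.43, 86.54], [7.71, 146.69], [-57.33, 237.33], [2.42, 119.75], [-152.13, 152.13]. Speed limits (degrees/s): [147.25, 147.25, 180, 180, 180, 180, 180].

INTERFACE

Orientations are given as a 3x3 rotation matrix whose columns are the frame's x, y, z axes.
In Python, from station import bot, jaws, kin, cams, finish_job, readout gives the robot as it stands. Calls block until the motion is done:
- bot.movep(position, orientation): joint-space move of the TCP to a pose.
- bot.line_to(position, max_speed=0.15, orientation=None): straight line of the TCP; orientation=None keeps the orientation; max_speed is the mean speed in m/s.
- bot.move_j(angles): joint-space move.
- jaws.move_gripper(opening, strength=None): opening from 0.0 (shut) to 1.0 (fully open); strength is the grip in N (None keeps the last); returns when the fingers have stopped.
- bot.sleep(seconds).
- kin.ik(position, orientation): joint angles nearest the present ones, or None.
- cams.capture(name): name is "scene" or "top" or "wrist"; returns the picture (400x640x3 uint8, red, green, blue); there is no depth.
- cams.get_calibration(name): a dict with "fx", "fy", "cx", "cy" (pixels), "eye" and "attitude" of the camera in the world; the wrist camera has in their place "tool_from_camera" (4x4, takes a point from camera to tool coordinates, whose origin is the TCP and whose axes are the tool frame's). Camera axes: x right, y down, z forward; pixel columns grow to the right and rows downward; lengths in m; the calibration is good to about 2 mm. The wrist camera is an equidistant fisheye: a pixel r from the principal point sees the ray r / f radians off the axis. A picture is of the moment at which its call begins: read the wrist's pose just before it. get_calibration takes no time and is no camera call.
A pose or a line that the arm cannot do raises bot.IKError and nothing moves.
- finish_job(): hands the job in, once; it reports no verdict.
Readings, each from a call of its own:
- readout.read_clock(): time.
- readout.read_qpos(): joint angles.
- readout.read_qd(): joint speeds.
- readout.read_joint_efforts(): joint torques, N m.
- readout.read_ee_pos(): TCP position.
- readout.read_ee_rot(): TCP orientation.
- readout.read_contact_force(): force on the tool from outside, world axes, zero at the start.
- readout.read_torque(): the same for the moment, N m.
- readout.read_width(): opening from 0.0 (shut) to 1.0 (fully open).
Only numpy, scipy, OpenCV 4.12 (cv2) and the standard library are available. Lean on these libraries where they do the work, as an engineer would, in place of code of your own. Each camera call takes 0.05 s, during which the arm holds its last target.

TASK

Take the yellow-capped tube out of the rack and stand it upright, fully down, in the green socket of the carousel while the carousel is still at home, and let go of it. Then grip the carousel's black bar knob and turn it clockwise (seen from above), counting three clicks and not running on past the third, which brings the tube in front of the reader. The knob springs back home if released, so finish while still gripping it steadily at the third click; leave the blue-capped tubes, the dish and the bottle where they are.

Things in the scene. Friction and masses are not known exactly. Their poses are not given: they have to be found in the camera images.
- tube_yellow_mid (a point): Tube to load: frosted white tube with a yellow cap, upright and loose in one of the rack's holes (which one varies). 100 mm tall, body 16 mm diameter with a foot tapering to 10 mm, cap 20 mm diameter over the top 22 mm, 20 to 45 g. Point on its axis half-way up (50 mm above the foot); z up the tube. Best gripped by the cap.
- tube_yellow: The same tube; origin at the centre of its foot's underside, z up the tube.
- rack: Fixed aluminium block, 60 x 190 x 40 mm (its x, y, z), origin at the centre of its underside, on the work surface. Three holes in a row along its y at -60, 0 and +60 mm, 18 mm wide, 30 mm deep (hole floor 10 mm above the work surface): a standing tube's top is 110 mm above the work surface.
- tube_blue_a_mid (a point): Bystander: tube like the yellow one but with a blue cap, in another hole of the rack; point on its axis half-way up, z up.
- tube_blue_b_mid (a point): Bystander: second blue-capped tube in the remaining hole of the rack; point on its axis half-way up, z up.
- foot: Fixed grey round foot of the carousel, 196 mm diameter, 12 mm high; origin at the centre of its underside, on the turning axis. At home the socket lies 150 degrees anticlockwise (from above) from the foot's +x. The reader, a fixed grey post 26 x 44 mm, 87 mm high, stands 120 mm from the axis towards the foot's +y, where the socket points after three clicks.
- socket_floor (a point): Centre of the inner floor of the round green socket (35 mm wide outside, 18 mm bore, 30 mm deep, flared mouth) on the carousel's white disc (184 mm diameter), 75 mm from the turning axis. Floor 20 mm, mouth 50 mm above the work surface; a seated tube's top is at 120 mm. The solid steel counterweight opposite is no socket.
- knob_grip (a point): Grip point of the black bar knob, on the vertical turning axis, 97 mm above the work surface. Bar 46 mm long, 14 mm thick (grip across its flat upright sides), 34 mm high, top 112 mm above the work surface. x runs along the bar, always towards the socket (a yellow line on top marks that end); z up. Knob, disc and socket turn as one.
- carousel (a joint): Angle of knob and disc, rad: 0 at home (hard stop, start), growing clockwise from above. Clicks every 20 degrees: 0.349, 0.698, 1.047 (third). Between clicks the resistance swells to about 0.17 Nm, then dips to about 0.03 just before the next click. A spring (0.075 Nm at home, 0.11 at the third click) turns it home from any click when let go. It can turn on to 2.2.
- dish: Bystander: low round culture dish with lid, 92 mm diameter, 17 mm high, loose on the work surface; origin at the centre of its underside.
- bottle: Bystander: amber bottle with a blue cap, 60 mm diameter, 130 mm high, loose on the work surface; origin at the centre of its underside.
There are look-alikes about, which are no part of the job. Leave any brown or orange look-alike of the foot alone.

How it is judged:
By the outcome, as a careful person would: the job done as asked, in the order asked, and still so for the second after the job is handed in, while the arm keeps its last pose, push and grip.
It also fails if it takes over 62 s, if anything falls off the work surface, if the arm or the gripper's body presses on something with over 40 N, if the wrist force passes 120 N, or if a joint passes its speed limit or range.

## Working session

There is one attempt and no reset: what is moved stays moved. The work goes in short steps, each a Python script; the robot and the scene stay as the last script left them, time stands still between calls to the robot, and variables do not carry over. Pictures are saved under pics/ and viewed, and the job is handed in when it is done.

```bash
ls; mkdir -p pics; python3 - <<'E'
from station import bot,jaws,kin,cams,readout
import cv2
for n in("scene","top","wrist"):
    im=cams.capture(n); cv2.imwrite(f"pics/{n}0.png",im[:,:,::-1]); print(n,cams.get_calibration(n))
print(readout.read_clock(),readout.read_ee_rot())
E
```

```text
pics
scene {'fx': 374.73639640968224, 'fy': 374.73639640968224, 'cx': 317.8314483231895, 'cy': 203.11508425137674, 'eye': array([ 1.10834116, -0.40195715,  0.77596198]), 'attitude': array([[ 0.67725984,  0.49555242, -0.54382617],
       [ 0.73563583, -0.46876311,  0.48897962],
       [-0.01261061, -0.73122428, -0.68202055]])}
top {'fx': 389.74417089892097, 'fy': 389.74417089892097, 'cx': 315.8072652802507, 'cy': 196.8923918051497, 'eye': array([0.35025482, 0.06438232, 1.04202993]), 'attitude': array([[-0.0091707 , -0.98076621,  0.19497062],
       [-0.99931752,  0.01596605,  0.03331022],
       [-0.03578245, -0.19453208, -0.98024328]])}
wrist {'fx': 309.70691628693146, 'fy': 309.70691628693146, 'cx': 328.14581821034864, 'cy': 198.7715174151255, 'tool_from_camera': array([[ 9.99999936e-01, -3.04329454e-04,  1.88585992e-04,
         2.77701471e-04],
       [ 2.27410609e-04,  9.46756554e-01,  3.21950268e-01,
        -8.31598049e-02],
       [-2.76523974e-04, -3.21950205e-01,  9.46756563e-01,
         3.11253499e-02],
       [ 0.00000000e+00,  0.00000000e+00,  0.00000000e+00,
         1.00000000e+00]])}
0.15 [[ 3.09537665e-01  9.50887128e-01 -3.23054739e-04]
 [ 9.50886127e-01 -3.09537810e-01 -1.38517625e-03]
 [-1.41714392e-03  1.21575952e-04 -9.99998988e-01]]
```

View pics/scene0.png

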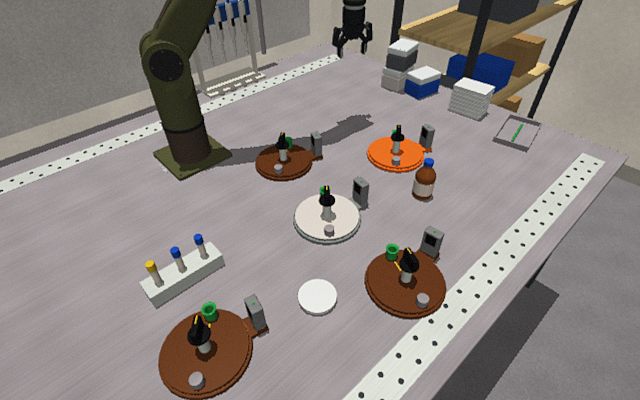

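View pics/top0.png

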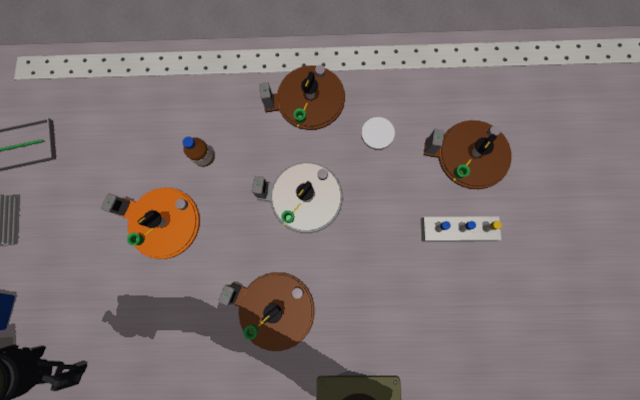

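View pics/wrist0.png

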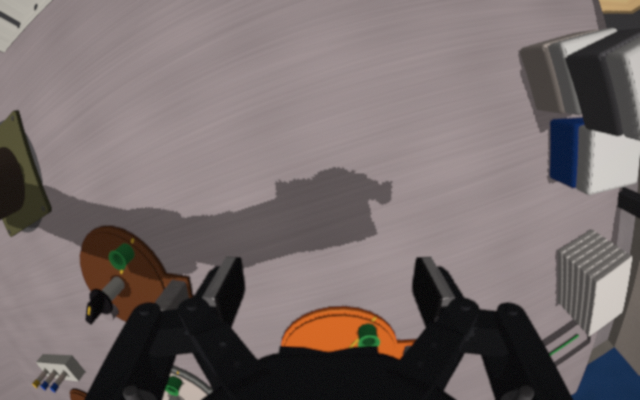

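Candidates in the top view: the white carousel at (307,197), brown ones at (311,97), (476,154) and (277,311), and an orange one at (163,222). I choose the white one, since it has the white disc on a grey foot. The only yellow cap is at (497,225), with blue caps at (446,226) and (471,226). Next I'll crop close and measure.

```bash
cat > h.py <<'E'
import numpy as np,cv2
from station import bot,jaws,kin,cams,readout
def ray(n,uv,c=None):
    c=c or cams.get_calibration(n)
    d=np.array([(uv[0]-c['cx'])/c['fx'],(uv[1]-c['cy'])/c['fy'],1.])
    return np.array(c['eye']),np.array(c['attitude'])@d
def onplane(n,uv,z):
    e,d=ray(n,uv); return e+d*(z-e[2])/d[2]
def wray(uv,p,R):
    c=cams.get_calibration('wrist'); T=c['tool_from_camera']
    x=np.array([uv[0]-c['cx'],uv[1]-c['cy']]); r=np.hypot(*x); th=r/c['fx']
    d=np.r_[np.sin(th)*x/max(r,1e-9),np.cos(th)]
    return R@T[:3,3]+p, R@(T[:3,:3]@d)
def tri(rays):
    A=np.zeros((3,3));b=np.zeros(3)
    for e,d in rays:
        d=d/np.linalg.norm(d);M=np.eye(3)-np.outer(d,d);A+=M;b+=M@e
    x=np.linalg.solve(A,b); return x,[np.linalg.norm(np.cross(x-e,d/np.linalg.norm(d)))*1000 for e,d in rays]
def blobs(im,lo,hi,box=None,amin=8):
    h=cv2.cvtColor(im,cv2.COLOR_RGB2HSV); m=cv2.inRange(h,np.array(lo),np.array(hi))
    if box: k=np.zeros_like(m);x0,y0,x1,y1=box;k[y0:y1,x0:x1]=1;m=m*k
    n,l,s,c=cv2.connectedComponentsWithStats(m)
    return [(s[i][4],c[i].round(1),s[i][:4]) for i in range(1,n) if s[i][4]>=amin],m
def down(xdir_deg):
    a=np.radians(xdir_deg);x=np.array([np.cos(a),np.sin(a),0]);z=np.array([0,0,-1.]);return np.c_[x,np.cross(z,x),z]
E
python3 - <<'E'
from h import *
S=cv2.imread('pics/scene0.png')[:,:,::-1].copy();T=cv2.imread('pics/top0.png')[:,:,::-1].copy()
a=cv2.resize(T[150:245,240:350],None,fx=5,fy=5,interpolation=2);b=cv2.resize(S[165:250,285:375],None,fx=5,fy=5,interpolation=2)
b=cv2.copyMakeBorder(b,0,a.shape[0]-b.shape[0],0,0,0); im=np.hstack([a,b]); im=cv2.resize(im,None,fx=.8,fy=.8); cv2.imwrite('pics/crop1.png',im[:,:,::-1])
a=cv2.resize(T[205:250,415:510],None,fx=4,fy=4,interpolation=2);b=cv2.resize(S[225:310,130:230],None,fx=4,fy=4,interpolation=2)
a=cv2.copyMakeBorder(a,0,b.shape[0]-a.shape[0],0,0,0); im=np.hstack([a,b]); cv2.imwrite('pics/crop2.png',im[:,:,::-1])
for n,I in(('top',T),('scene',S)):
    box=(410,200,515,250) if n=='top' else (130,225,235,310)
    print(n,'yel',blobs(I,(18,120,90),(32,255,255),box)[0]); print('blue',blobs(I,(105,120,50),(125,255,255),box)[0])
    box=(240,150,350,245) if n=='top' else (285,165,375,250)
    print('green',blobs(I,(50,100,30),(85,255,255),box)[0]); print('white',blobs(I,(0,0,170),(179,40,255),box,100)[0]);print('blk',blobs(I,(0,0,0),(179,255,45),box)[0])
    print('yl',blobs(I,(18,120,90),(32,255,255),box,2)[0])
E
```

```text
top yel [(np.int32(57), array([496.9, 224.6]), array([493, 221,   9,   8], dtype=int32))]
blue [(np.int32(62), array([470.4, 225. ]), array([466, 221,  10,   8], dtype=int32)), (np.int32(59), array([445. , 225.3]), array([441, 222,   9,   8], dtype=int32))]
green [(np.int32(95), array([287.4, 216.2]), array([282, 211,  12,  12], dtype=int32))]
white [(np.int32(2890), array([306.3, 196.6]), array([272, 164,  68,  66], dtype=int32))]
blk [(np.int32(63), array([264.7, 188.6]), array([262, 181,   6,  17], dtype=int32)), (np.int32(199), array([305.5, 191. ]), array([297, 182,  17,  18], dtype=int32))]
yl [(np.int32(16), array([300.4, 192.2]), array([298, 189,   6,   7], dtype=int32)), (np.int32(9), array([296.4, 207.3]), array([294, 204,   6,   8], dtype=int32))]
scene yel [(np.int32(95), array([150. , 265.9]), array([145, 260,  11,  13], dtype=int32))]
blue [(np.int32(77), array([198.1, 238.8]), array([194, 234,   9,  11], dtype=int32)), (np.int32(86), array([175.1, 251.9]), array([170, 247,  11,  11], dtype=int32))]
green [(np.int32(35), array([322.1, 190.3]), array([320, 186,   5,  10], dtype=int32))]
white [(np.int32(1886), array([326.4, 216.1]), array([295, 186,  65,  53], dtype=int32)), (np.int32(146), array([334.7, 243.3]), array([307, 228,  55,  22], dtype=int32))]
blk [(np.int32(28), array([297.8, 175.6]), array([285, 167,  26,  14], dtype=int32)), (np.int32(61), array([356.7, 187.7]), array([354, 181,   7,  14], dtype=int32)), (np.int32(182), array([326.5, 198. ]), array([319, 186,  16,  20], dtype=int32))]
yl [(np.int32(8), array([326.5, 187.5]), array([326, 186,   2,   4], dtype=int32))]
```

```bash
ls pics
```

```text
crop1.png
crop2.png
scene0.png
top0.png
wrist0.png
```

View pics/crop1.png

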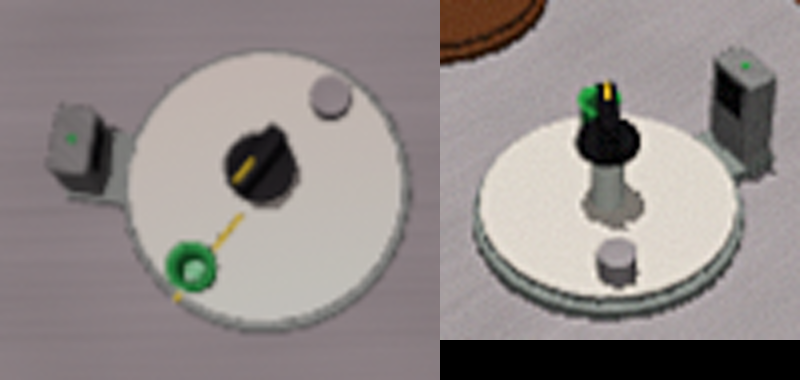

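View pics/crop2.png

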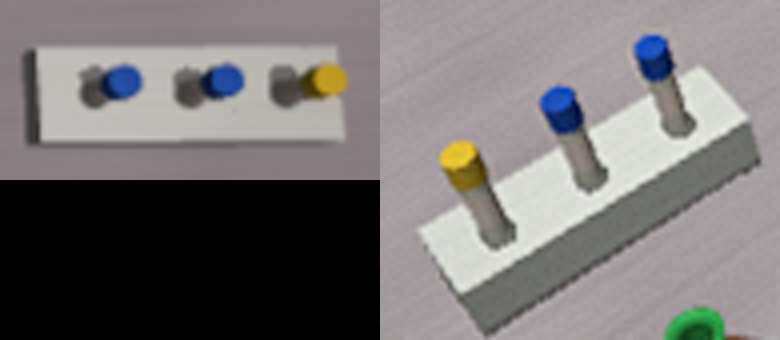

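```bash
python3 - <<'E'
from h import *
print('tube tri',tri([ray('top',(496.9,224.6)),ray('scene',(150,265.9))]))
for z in(.105,): print(onplane('top',(496.9,224.6),z))
print('blue',onplane('top',(470.4,225),.105),onplane('top',(445,225.3),.105))
T=cv2.imread('pics/top0.png')[:,:,::-1].copy()
_,m=blobs(T,(0,0,170),(179,40,255),(240,150,350,245),100)
c=max(cv2.findContours(m,0,1)[0],key=cv2.contourArea); hull=cv2.convexHull(c); el=cv2.fitEllipse(hull); print(el)
for z in(.016,.02): print('disc',onplane('top',el[0],z))
s=onplane('top',(287.4,216.2),.045);print('sock',s)
print('knob top',onplane('top',(305,189),.112))
e,d=ray('top',(305,189))
E
```

```text
tube tri (array([ 0.46313154, -0.33444515,  0.10211763]), [np.float64(0.9606834198989967), np.float64(0.9606834198991885)])
[ 0.46242138 -0.3341666   0.105     ]
blue [ 0.46231389 -0.27190016  0.105     ] [ 0.46241046 -0.21197359  0.105     ]
((305.8249206542969, 196.32875061035156), (65.86072540283203, 67.69801330566406), 76.3696060180664)
disc [0.55631469 0.12609029 0.016     ]
disc [0.55551136 0.12584972 0.02      ]
sock [0.49876091 0.17237763 0.045     ]
knob top [0.55535443 0.12226138 0.112     ]
```

The crops confirm the white disc with its green socket at top pixel (287,216) and its bar knob at about (305,189). The yellow cap is at the end hole, (497,225). Next is a closer wrist look at both, after checking reach and joint margins.

```bash
python3 - <<'E'
from h import *
print('sock z50',onplane('top',(287.4,216.3),.05))
tests={'look':((.54,.14,.42),[51,231,-9,171]),'tubeup':((.463,-.334,.36),[0,180]),'tube':((.463,-.334,.255),[0,180]),'sock':((.498,.172,.27),[51,231,81,0,180]),'knob':((.556,.125,.252),[51,21,-9,-19,231,201,171,161])}
for k,(p,as_) in tests.items():
  for a in as_:
    q=kin.ik(np.array(p),down(a)); print(k,a,None if q is None else np.round(q,0))
E
```

```text
sock z50 [0.49775586 0.17183473 0.05      ]
look 51 [-14.  33.  -9. 101.   7.  47.  25.]
look 231 [-53.  54.  75. 102. -56.  70. -91.]
look -9 [-23.  33.   7. 101.  -5.  46. -23.]
look 171 [  6.  38. -43.  99.  31.  55. 121.]
tubeup 0 [ 38.  39. -11. 102.  10.  40.  21.]
tubeup 180 [  1.  54.  62. 104. -56.  60. -94.]
tube 0 [ 40.  48. -15. 106.  24.  29.   9.]
tube 180 [ 11.  54.  37. 107. -54.  38. -98.]
sock 51 [-19.  44.  -9. 113.  15.  24.  12.]
sock 231 [  5.  53. -51. 112.  59.  46. 150.]
sock 81 [-15.  45. -14. 113.  24.  25.  33.]
sock 0 [-24.  44.   1. 113.  -1.  22. -23.]
sock 180 [ -2.  49. -38. 112.  50.  37. 107.]
knob 51 [-12.  48. -10. 106.  16.  27.  18.]
knob 21 [-15.  48.  -4. 106.   6.  26.  -2.]
knob -9 [-19.  48.   2. 106.  -4.  25. -23.]
knob -19 [-20.  48.   4. 106.  -7.  25. -30.]
knob 231 [-38.  55.  37. 107. -54.  38. -95.]
knob 201 [  7.  55. -45. 105.  55.  45. 134.]
knob 171 [  4.  53. -38. 105.  49.  40. 108.]
knob 161 [  3.  52. -35. 105.  47.  38. 101.]
```

```bash
python3 - <<'E'
from h import *
t=readout.read_clock()
bot.movep(np.array([.535,.14,.40]),down(51))
p=readout.read_ee_pos();R=readout.read_ee_rot();im=cams.capture('wrist');cv2.imwrite('pics/w1.png',im[:,:,::-1]);np.savez('w1.npz',p=p,R=R)
bot.movep(np.array([.463,-.334,.37]),down(0))
p2=readout.read_ee_pos();R2=readout.read_ee_rot();im=cams.capture('wrist');cv2.imwrite('pics/w2.png',im[:,:,::-1]);np.savez('w2.npz',p=p2,R=R2)
print(p,p2,R2,readout.read_clock()-t)
E
```

```text
[0.53471403 0.14151507 0.40004258] [ 0.46409066 -0.33247669  0.37007465] [[ 9.99995010e-01  3.02236635e-03  9.19192560e-04]
 [ 3.02138013e-03 -9.99994861e-01  1.07242462e-03]
 [ 9.22429096e-04 -1.06964204e-03 -9.99999002e-01]] 3.8916999999999997
```

View pics/w1.png

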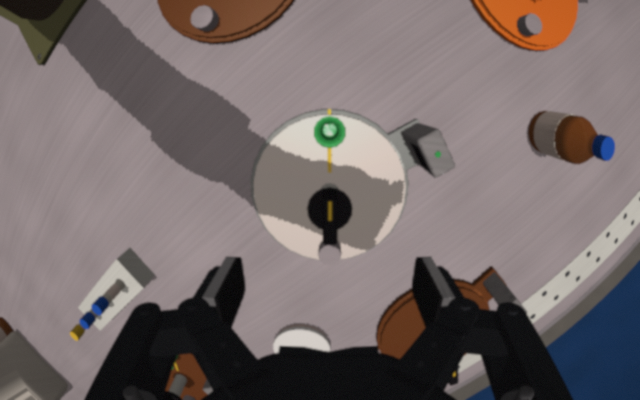

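View pics/w2.png

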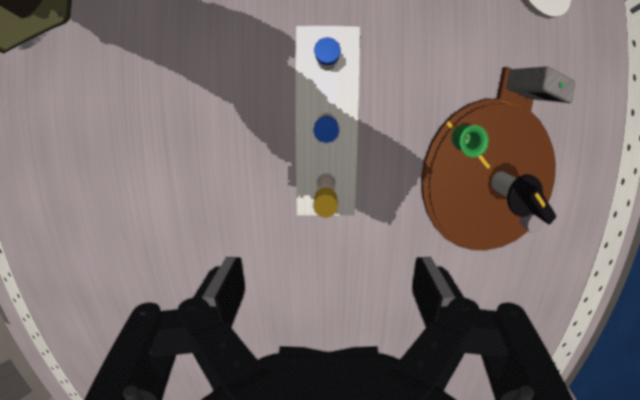

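In w1, the socket is at (330,131), the knob line at (330,210) and the disc line is vertical at x≈330. In w2, the yellow cap is at (325,203).

```bash
python3 - <<'E'
from h import *
W=[cv2.imread(f'pics/w{i}.png')[:,:,::-1].copy() for i in(1,2)];D=[np.load(f'w{i}.npz') for i in(1,2)]
def wp(i,uv,z):
    e,d=wray(uv,D[i]['p'],D[i]['R']);return e+d*(z-e[2])/d[2]
b,m=blobs(W[1],(15,100,60),(32,255,255),(300,180,350,225));print(b)
uv=b[0][1]
print('tube',wp(1,uv,.102),tri([wray(uv,D[1]['p'],D[1]['R']),ray('top',(496.9,224.6)),ray('scene',(150,265.9))]))
b,m=blobs(W[0],(45,80,20),(90,255,255),(300,105,360,155));print('green',b)
c=max(cv2.findContours(m,0,1)[0],key=cv2.contourArea);el=cv2.fitEllipse(cv2.convexHull(c));print(el)
s=wp(0,el[0],.048);print('sock',s)
b,m=blobs(W[0],(15,60,60),(35,255,255),(310,100,350,230),2);print('yl',b)
# knob yellow line top
k=[x for x in b if x[1][1]>190][0]; a=wp(0,(k[1][0],k[2][1]),.112);c_=wp(0,(k[1][0],k[2][1]+k[2][3]),.112);print('line',a,c_)
for x in b: print(x[1],wp(0,x[1],.112 if x[1][1]>190 else .018))
# disc outline: fit circle from boundary white/gray
im=cv2.resize(W[0][100:270,240:460],None,fx=3.6,fy=3.5,interpolation=2);cv2.imwrite('pics/w1c.png',im[:,:,::-1])
E
```

```text
[(np.int32(571), array([325.4, 202. ]), array([314, 187,  24,  30], dtype=int32))]
tube [ 0.46193568 -0.33220079  0.102     ] (array([ 0.46250666, -0.33385582,  0.10132848]), [np.float64(1.4603828891038062), np.float64(1.7443288952356883), np.float64(0.5073119093731766)])
green [(np.int32(608), array([329.5, 131.9]), array([315, 117,  30,  30], dtype=int32))]
((329.29913330078125, 131.58697509765625), (29.585599899291992, 30.106243133544922), 103.92005920410156)
sock [0.4983053  0.17271553 0.048     ]
yl [(np.int32(31), array([329., 111.]), array([327, 108,   5,   7], dtype=int32)), (np.int32(124), array([329. , 159.9]), array([327, 148,   5,  25], dtype=int32)), (np.int32(94), array([329.9, 210.5]), array([328, 201,   5,  20], dtype=int32))]
line [0.54031303 0.13910001 0.112     ] [0.5551534 0.1271865 0.112    ]
[329. 111.] [0.48247876 0.1852625  0.018     ]
[329.  159.9] [0.52637932 0.14991638 0.018     ]
[329.9 210.5] [0.54727064 0.13351391 0.112     ]
```

View pics/w1c.png

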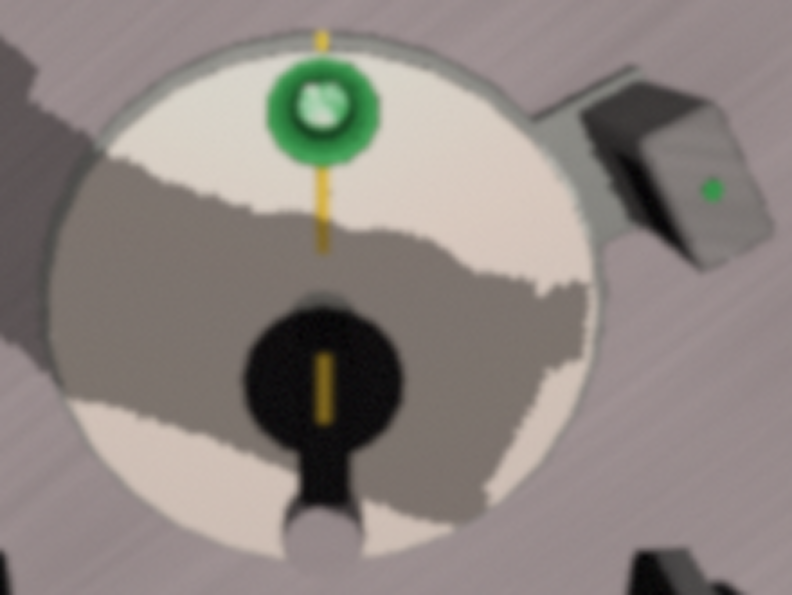

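```bash
python3 - <<'E'
from h import *
t=readout.read_clock()
jaws.move_gripper(.55,40)
X=np.array([.4622,-.3332])
bot.movep(np.r_[X,.30],down(0));bot.sleep(.3)
p=readout.read_ee_pos();R=readout.read_ee_rot();print(p);im=cams.capture('wrist');cv2.imwrite('pics/w3.png',im[:,:,::-1])
b,m=blobs(im,(15,100,60),(32,255,255),(250,150,400,320));print(b)
for x in b:
    e,d=wray(x[1],p,R);print(e+d*(.106-e[2])/d[2])
print(readout.read_contact_force(),readout.read_clock()-t)
E
```

```text
[ 0.46264249 -0.33358855  0.30153682]
[(np.int32(1121), array([326.3, 236.7]), array([310, 215,  33,  43], dtype=int32))]
[ 0.46175203 -0.33013233  0.106     ]
[ 0.10962564 -0.62361934 -1.19198971] 1.2000000000000002
```

View pics/w3.png

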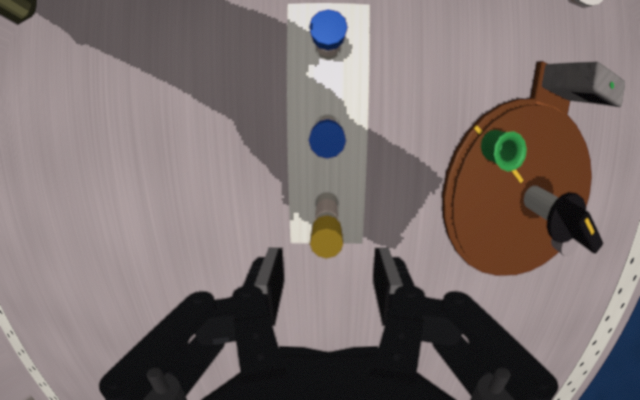

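Gap between the fingers lines up with the yellow cap at (326,240). I'll descend and grip.

```bash
python3 - <<'E'
from h import *
t=readout.read_clock()
bot.line_to(np.array([.4620,-.3325,.256]),.12);bot.sleep(.2)
print(readout.read_ee_pos(),readout.read_contact_force())
jaws.move_gripper(0.,40);bot.sleep(.2)
print('w',readout.read_width(),readout.read_ee_pos(),readout.read_contact_force())
p=readout.read_ee_pos()
bot.line_to(np.array([.4620,-.3325,.40]),.15);bot.sleep(.2)
print('w',readout.read_width(),readout.read_ee_pos(),readout.read_contact_force())
im=cams.capture('wrist');cv2.imwrite('pics/w4.png',im[:,:,::-1]);im=cams.capture('scene');cv2.imwrite('pics/s4.png',im[:,:,::-1]);print(readout.read_clock()-t)
E
```

```text
[ 0.46228447 -0.33274219  0.2568413 ] [-0.59102788  0.46333595  0.72672833]
w 0.21997478704874313 [ 0.4621199  -0.33268797  0.25645924] [-0.99654496 -0.00676998  5.60273528]
w 0.21522126102464098 [ 0.46183499 -0.33239708  0.39917844] [ 0.68747899 -0.27196815 -0.7843418 ]
2.6833
```

View pics/w4.png

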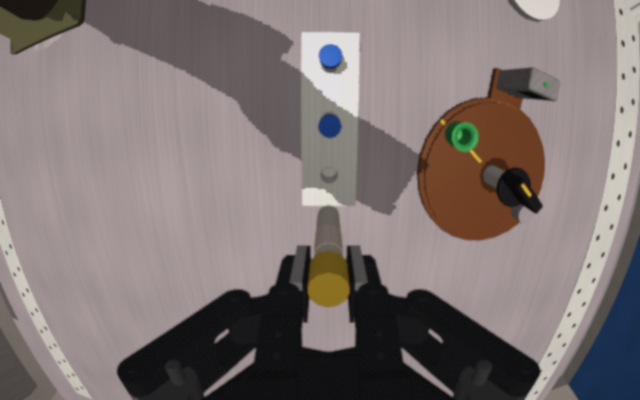

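View pics/s4.png

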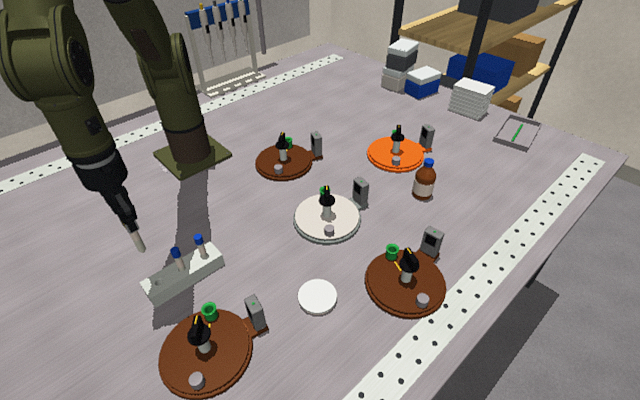

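The tube is held upright by the cap, with the cap at (327,280) and the foot at (328,207) in the wrist view. Next I'll carry it to a hover above the socket.

```bash
python3 - <<'E'
from h import *
t=readout.read_clock()
S=np.array([.4983,.1727])
bot.movep(np.r_[S,.40],down(51.2))
bot.line_to(np.r_[S,.325],.1);bot.sleep(.4)
p=readout.read_ee_pos();R=readout.read_ee_rot();print(p,R,readout.read_contact_force())
im=cams.capture('wrist');cv2.imwrite('pics/w5.png',im[:,:,::-1]);c=cv2.resize(im[150:330,230:430],None,fx=3,fy=3,interpolation=2);cv2.imwrite('pics/w5c.png',c[:,:,::-1]);im=cams.capture('top')
c=cv2.resize(im[150:250,240:350],None,fx=5,fy=5,interpolation=2);cv2.imwrite('pics/t5.png',c[:,:,::-1])
im=cams.capture('scene');c=cv2.resize(im[120:250,265:385],None,fx=4,fy=4,interpolation=2);cv2.imwrite('pics/s5.png',c[:,:,::-1]);print(readout.read_clock()-t)
E
```

```text
[0.4983319  0.17271611 0.32521846] [[ 6.26630149e-01  7.79316693e-01  3.86192503e-04]
 [ 7.79316700e-01 -6.26630237e-01  1.65553030e-04]
 [ 3.71018139e-04  1.97225747e-04 -9.99999912e-01]] [-0.71256973 -0.37080309 -0.89208564]
3.2916999999999996
```

View pics/w5c.png

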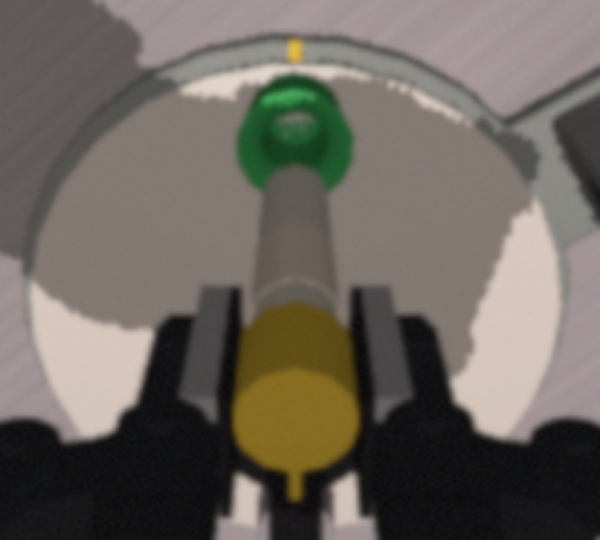

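View pics/s5.png

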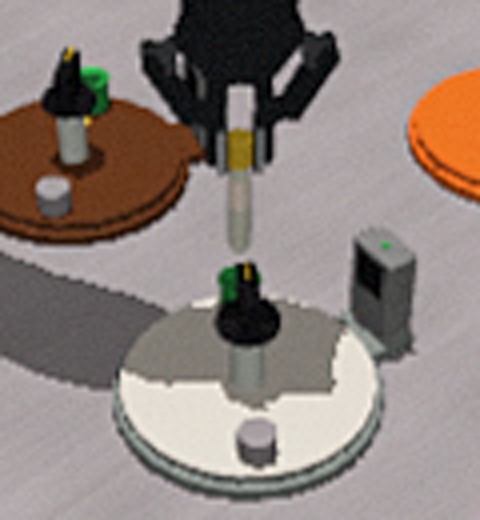

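```bash
python3 - <<'E'
from h import *
p=np.array([.4983,.1727,.3252]);R=down(51.2)
im=cv2.imread('pics/w5.png')[:,:,::-1].copy()
b,m=blobs(im,(45,80,20),(90,255,255),(290,160,370,230));print(b)
c=max(cv2.findContours(m,0,1)[0],key=cv2.contourArea).reshape(-1,2)
for row in (190,195,200):
    xs=np.where(m[row])[0];print(row,xs.min(),xs.max())
def T(uv,z):
    e,d=wray(uv,p,R);x=e+d*(z-e[2])/d[2];return x,R.T@(x-p)
print('mouth',T((328.2,195.5),.05))
print('captop',T((328.5,288.5),p[2]-.1465))
print('foot tip edge',T((328.5,204.5),p[2]-.2465))
E
```

```text
[(np.int32(956), array([327.8, 193.9]), array([309, 176,  38,  37], dtype=int32))]
190 312 344
195 310 346
200 309 346
mouth (array([0.49601474, 0.17486454, 0.05      ]), array([ 2.54956443e-04, -3.13729697e-03,  2.75200000e-01]))
captop (array([0.49743734, 0.1737279 , 0.1787    ]), array([ 0.00026053, -0.00131639,  0.1465    ]))
foot tip edge (array([0.49425383, 0.17652824, 0.0787    ]), array([ 0.00044815, -0.00555212,  0.2465    ]))
```

Tube and socket agree to within about 1 mm. I'll insert slowly and watch the force.

```bash
python3 - <<'E'
from h import *
t=readout.read_clock()
S=np.array([.4983,.1727])
f0=np.array(readout.read_contact_force())
for z in [.305,.298,.293,.288,.283,.278,.274,.271,.269,.2675,.2665,.2658]:
    bot.line_to(np.r_[S,z],.05); f=np.array(readout.read_contact_force())-f0; p=readout.read_ee_pos()
    print(z,p.round(4),f.round(1))
    if abs(f[2])>8 or np.hypot(*f[:2])>10: print('stop');break
print(readout.read_width(),readout.read_torque(),readout.read_clock()-t)
im=cams.capture('wrist');c=cv2.resize(im[150:330,230:430],None,fx=3,fy=3,interpolation=2);cv2.imwrite('pics/w6c.png',c[:,:,::-1])
E
```

```text
0.305 [0.4982 0.1727 0.3046] [ 1.1 -0.2 -0.8]
0.298 [0.4982 0.1726 0.2977] [ 2.1 -0.9  0.7]
0.293 [0.4982 0.1727 0.2927] [ 1.6 -0.9  0.1]
0.288 [0.4982 0.1726 0.2877] [ 1.1 -0.4  1.1]
0.283 [0.4982 0.1727 0.2827] [ 1.3 -0.9 -0.4]
0.278 [0.4982 0.1727 0.2777] [1.8 0.5 0. ]
0.274 [0.4983 0.1727 0.2738] [ 1.5 -0.2 -0.2]
0.271 [0.4983 0.1727 0.2709] [0.7 0.1 0.7]
0.269 [0.4983 0.1727 0.2689] [ 1.5 -0.6 -0.3]
0.2675 [0.4983 0.1727 0.2674] [ 0.3 -0.6 -0.4]
0.2665 [0.4983 0.1728 0.2665] [ 1.2 -1.   0.2]
0.2658 [0.4984 0.1727 0.2664] [0.  0.9 6.7]
0.21683878472184862 [-0.09616664  0.24823093 -0.00524507] 3.3415999999999997
```

View pics/w6c.png

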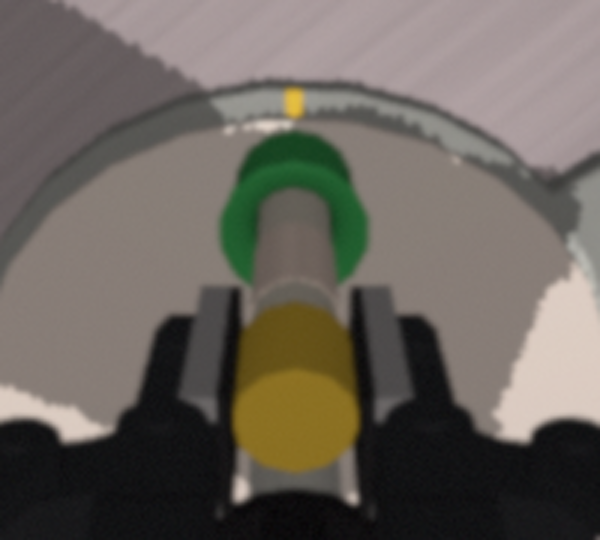

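It seated at the predicted height, with the push-back force rising to 6.7 N. Now I'll release, retreat and look.

```bash
python3 - <<'E'
from h import *
t=readout.read_clock()
S=np.array([.4983,.1727])
jaws.move_gripper(.5,40)
bot.line_to(np.r_[S,.34],.12)
A=np.array([.5567,.1257])
bot.movep(np.r_[A,.34],down(51.2));bot.sleep(.3)
p=readout.read_ee_pos();R=readout.read_ee_rot();print(p,R)
im=cams.capture('wrist');cv2.imwrite('pics/w7.png',im[:,:,::-1]);np.savez('w7.npz',p=p,R=R)
b,m=blobs(im,(15,60,60),(35,255,255),(250,60,400,320),4)
for x in b: print(x)
print(readout.read_clock()-t,readout.read_clock())
im=cams.capture('top')
c=cv2.resize(im[150:250,240:350],None,fx=5,fy=5,interpolation=2);cv2.imwrite('pics/t7.png',c[:,:,::-1])
E
```

```text
[0.55601205 0.12673254 0.33989268] [[ 6.25020998e-01  7.80607471e-01 -8.53007031e-04]
 [ 7.80607893e-01 -6.25020956e-01  3.48300266e-04]
 [-2.61261480e-04 -8.83559002e-04 -9.99999576e-01]]
(np.int32(27), array([327.9,  86.1]), array([325,  84,   6,   6], dtype=int32))
(np.int32(1002), array([327.9, 118.5]), array([312,  97,  33,  65], dtype=int32))
(np.int32(156), array([327.5, 206.7]), array([325, 194,   6,  27], dtype=int32))
1.875 16.4833
```

View pics/w7.png

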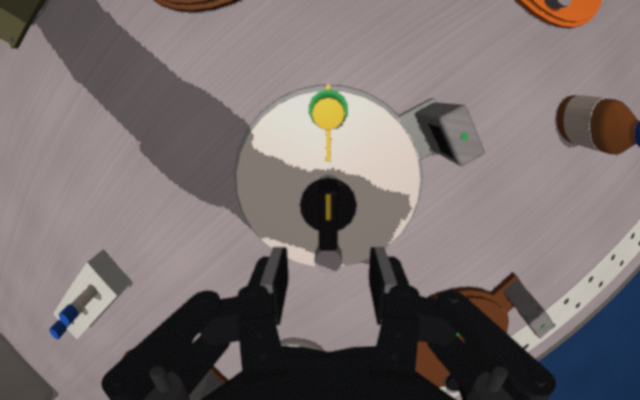

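The tube stands in the socket (cap at (328,112)), and the bar line at (327.5,207) lies along the image vertical.

```bash
python3 - <<'E'
from h import *
D=np.load('w7.npz');p,R=D['p'],D['R']
def T(uv,z):
    e,d=wray(uv,p,R);x=e+d*(z-e[2])/d[2];return x
a=T((327.9,86.1),.013);b=T((327.5,206.7),.112);c=T((328,111.5),.120)
print(a,b,c,T((327.5,194),.112),T((327.5,221),.112))
for x,y in((b,a),(b,c)): print(np.degrees(np.arctan2(*(y-x)[1::-1])))
u=np.array([np.cos(np.radians(141.2)),np.sin(np.radians(141.2))]);print('axis from cap',c[:2]-.075*u)
E
```

```text
[0.48243578 0.18559187 0.013     ] [0.54731931 0.13327714 0.112     ] [0.49767963 0.17348303 0.12      ] [0.54027427 0.13892844 0.112     ] [0.55551159 0.12670482 0.112     ]
141.12123525743633
140.9940987282592
axis from cap [0.55612998 0.12648775]
```

```bash
python3 - <<'E'
from h import *
t=readout.read_clock()
A=np.array([.5564,.1261])
bot.line_to(np.r_[A,.275],.12,orientation=down(51.1))
bot.line_to(np.r_[A,.254],.06);bot.sleep(.3)
print(readout.read_ee_pos(),readout.read_contact_force(),readout.read_torque())
jaws.move_gripper(0.,80);bot.sleep(.4)
R=readout.read_ee_rot()
print('w',readout.read_width(),readout.read_ee_pos(),readout.read_contact_force(),readout.read_torque(),np.degrees(np.arctan2(R[1,0],R[0,0])))
im=cams.capture('wrist');cv2.imwrite('pics/w8.png',im[:,:,::-1]);print(readout.read_clock()-t)
E
```

```text
[0.55646938 0.12610999 0.25422409] [ 0.86476484 -0.61466242  0.23016362] [-0.05294599 -0.002583   -0.04538545]
w 0.1536783602250506 [0.55640848 0.12609097 0.25428647] [-0.88108245 -1.39350682  5.48728263] [-0.13249031  0.19753065  0.12215021] 51.10325987550295
2.316700000000001
```

View pics/w8.png

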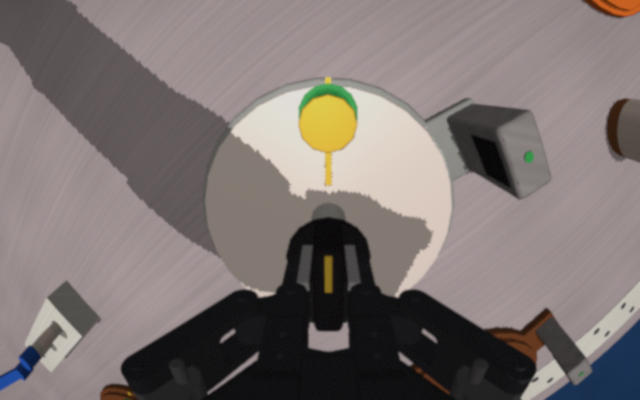

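Bar gripped squarely. Turning clockwise in small steps and logging the moment.

```bash
cat > turn.py <<'E'
from h import *
import sys
A=np.array([.5564,.1261,.254])
def step(deg):
    bot.movep(A,down(51.1-deg)); bot.sleep(.05)
    R=readout.read_ee_rot(); a=51.1-np.degrees(np.arctan2(R[1,0],R[0,0])); m=readout.read_torque(); f=readout.read_contact_force()
    im=cams.capture('wrist'); b,_=blobs(im,(15,60,60),(35,255,255),(250,60,400,320),8)
    print(deg,round(a,2),'mz',round(m[2],3),'f',np.round(f,1),'p',readout.read_ee_pos().round(4)[:2],[tuple(x[1]) for x in b],round(readout.read_clock(),2))
    return im
E
python3 - <<'E'
from turn import *
for d in range(3,22,3): im=step(d)
cv2.imwrite('pics/w9.png',im[:,:,::-1])
E
```

```text
3 2.99 mz 0.109 f [-1.  -0.7  4.8] p [0.5564 0.1261] [(np.float64(319.8), np.float64(80.4)), (np.float64(332.1), np.float64(126.8)), (np.float64(328.0), np.float64(273.9))] 19.2
6 5.98 mz 0.108 f [-1.3 -0.1  5. ] p [0.5564 0.1261] [(np.float64(312.6), np.float64(81.8)), (np.float64(332.3), np.float64(126.0)), (np.float64(328.0), np.float64(273.9))] 19.55
9 8.97 mz 0.103 f [-1.   0.1  4.9] p [0.5565 0.1262] [(np.float64(305.5), np.float64(83.0)), (np.float64(332.8), np.float64(125.9)), (np.float64(328.0), np.float64(274.0))] 19.9
12 11.98 mz 0.073 f [ 0.1 -0.5  4.6] p [0.5565 0.1262] [(np.float64(298.0), np.float64(84.5)), (np.float64(330.2), np.float64(126.2)), (np.float64(328.0), np.float64(274.1))] 20.25
15 14.96 mz 0.025 f [-0.1  0.2  3.9] p [0.5565 0.1262] [(np.float64(291.0), np.float64(86.1)), (np.float64(335.5), np.float64(125.2)), (np.float64(328.0), np.float64(274.3))] 20.6
18 17.95 mz 0.038 f [ 0.4 -0.1  4.7] p [0.5565 0.1262] [(np.float64(283.9), np.float64(88.2)), (np.float64(328.7), np.float64(125.7)), (np.float64(328.0), np.float64(274.2))] 20.95
21 20.92 mz 0.114 f [-0.1 -0.4  5.3] p [0.5566 0.1262] [(np.float64(277.1), np.float64(91.3)), (np.float64(335.4), np.float64(125.6)), (np.float64(328.0), np.float64(274.3))] 21.3
```

View pics/w9.png

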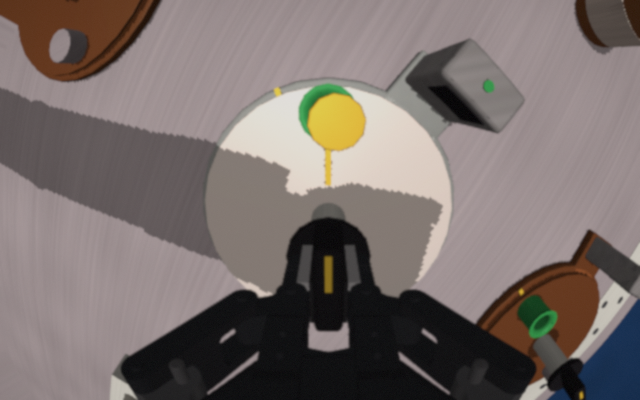

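```bash
python3 - <<'E'
from turn import *
for d in [24,27,30,33,36,38,40,42,45,48,51,54,56,57,58]: im=step(d)
cv2.imwrite('pics/w10.png',im[:,:,::-1])
E
```

```text
24 23.91 mz 0.151 f [-0.1 -0.3  5.1] p [0.5566 0.1263] [(np.float64(270.8), np.float64(94.4)), (np.float64(328.0), np.float64(126.0)), (np.float64(328.0), np.float64(274.3))] 21.65
27 26.92 mz 0.137 f [-0.  -0.4  5.2] p [0.5566 0.1263] [(np.float64(264.0), np.float64(97.6)), (np.float64(327.1), np.float64(126.7)), (np.float64(328.0), np.float64(274.3))] 22.0
30 29.93 mz 0.069 f [-1.3 -0.9  4.9] p [0.5567 0.1263] [(np.float64(337.2), np.float64(125.8)), (np.float64(257.8), np.float64(101.1)), (np.float64(328.0), np.float64(274.3))] 22.35
33 32.95 mz 0.001 f [-1.1  0.5  5.1] p [0.5567 0.1263] [(np.float64(327.7), np.float64(126.5)), (np.float64(252.6), np.float64(105.3)), (np.float64(328.0), np.float64(274.2))] 22.7
36 35.96 mz -0.019 f [-0.3  0.1  4.7] p [0.5567 0.1263] [(np.float64(337.0), np.float64(126.2)), (np.float64(328.0), np.float64(274.3))] 23.05
38 37.95 mz 0.084 f [0.3 0.1 4.2] p [0.5567 0.1263] [(np.float64(327.9), np.float64(126.6)), (np.float64(328.0), np.float64(274.3))] 23.4
40 39.96 mz 0.116 f [0.4 0.9 4.6] p [0.5568 0.1264] [(np.float64(325.0), np.float64(126.4)), (n
[... 455 characters left out ...]
] 24.8
51 51.0 mz 0.067 f [0.2 0.2 4.9] p [0.5569 0.1264] [(np.float64(327.7), np.float64(126.2)), (np.float64(328.0), np.float64(274.2))] 25.15
54 54.01 mz 0.051 f [0.9 0.1 4.7] p [0.5569 0.1264] [(np.float64(337.2), np.float64(125.9)), (np.float64(328.0), np.float64(274.2))] 25.5
56 56.03 mz 0.064 f [1.  1.1 4.7] p [0.5569 0.1263] [(np.float64(328.6), np.float64(126.3)), (np.float64(328.0), np.float64(274.2))] 25.85
57 57.06 mz 0.06 f [ 0.7 -0.4  4.9] p [0.5569 0.1263] [(np.float64(326.9), np.float64(126.3)), (np.float64(328.0), np.float64(274.2))] 26.2
58 58.05 mz 0.092 f [1.2 0.6 5. ] p [0.5569 0.1263] [(np.float64(326.1), np.float64(126.3)), (np.float64(328.0), np.float64(274.2))] 26.55
```

View pics/w10.png

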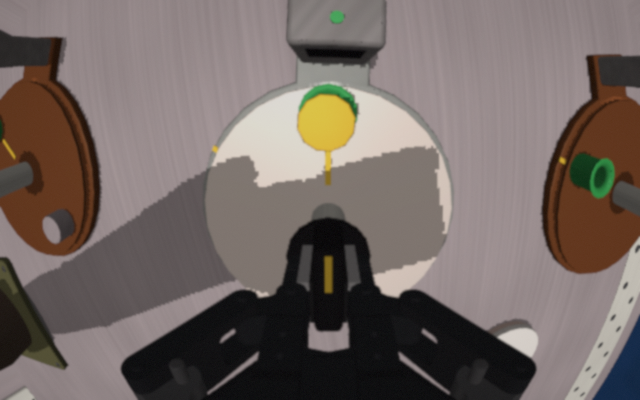

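```bash
python3 - <<'E'
from turn import *
for d in [59,60.]: im=step(d)
bot.sleep(.3)
m=np.mean([readout.read_torque()[2] for _ in range(10)])
p=readout.read_ee_pos();R=readout.read_ee_rot()
im=cams.capture('wrist');cv2.imwrite('pics/w11.png',im[:,:,::-1]);np.savez('w11.npz',p=p,R=R);print(m,p)
c=cv2.resize(im[0:200,230:430],None,fx=3,fy=3,interpolation=2);cv2.imwrite('pics/w11c.png',c[:,:,::-1])
t=cams.capture('top');cv2.imwrite('pics/t11.png',t[:,:,::-1]);c=cv2.resize(t[150:250,240:350],None,fx=6,fy=6,interpolation=2);cv2.imwrite('pics/t11c.png',c[:,:,::-1])
s=cams.capture('scene');cv2.imwrite('pics/s11.png',s[:,:,::-1])
b,_=blobs(im,(40,80,60),(85,255,255),(250,0,420,40),8);print('reader dot',b)
b,_=blobs(im,(15,60,60),(35,255,255),(180,60,420,320),8);print(b)
for x in b: 
    pass
def T(uv,z):
    e,d=wray(uv,p,R);x=e+d*(z-e[2])/d[2];return x
for dm in blobs(im,(40,80,60),(85,255,255),(250,0,420,40),8)[0]:
    q=T(dm[1],.087);v=q[:2]-np.array([.5566,.1261]);print('reader',q,np.degrees(np.arctan2(v[1],v[0])),np.linalg.norm(v),'bar',90+np.degrees(np.arctan2(R[1,0],R[0,0])))
E
```

```text
59 59.07 mz 0.116 f [1.2 0.2 5.2] p [0.5569 0.1263] [(np.float64(325.7), np.float64(126.5)), (np.float64(328.0), np.float64(274.2))] 26.9
60.0 60.07 mz 0.086 f [1.3 0.1 5.5] p [0.557  0.1263] [(np.float64(326.1), np.float64(126.7)), (np.float64(328.0), np.float64(274.3))] 27.25
0.1020187015922854 [0.55697964 0.12629319 0.25428797]
reader dot [(np.int32(138), array([326.7,  16.4]), array([320,  11,  14,  12], dtype=int32))]
[(np.int32(2948), array([329.4, 124.8]), array([301,  92,  58,  94], dtype=int32)), (np.int32(49), array([212.8, 152.9]), array([209, 149,   8,   9], dtype=int32)), (np.int32(334), array([328. , 274.3]), array([324, 256,   9,  38], dtype=int32))]
reader [0.574942   0.24456277 0.087     ] 81.19858503618025 0.11987433606091992 bar 81.02666568527984
```

View pics/w11c.png

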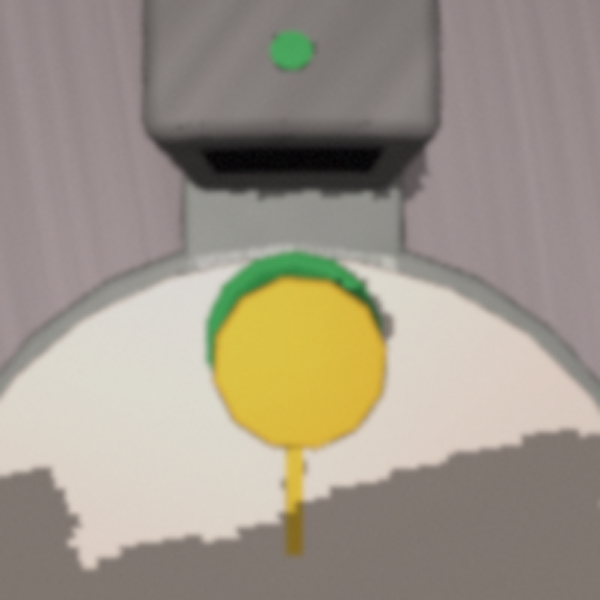

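View pics/s11.png

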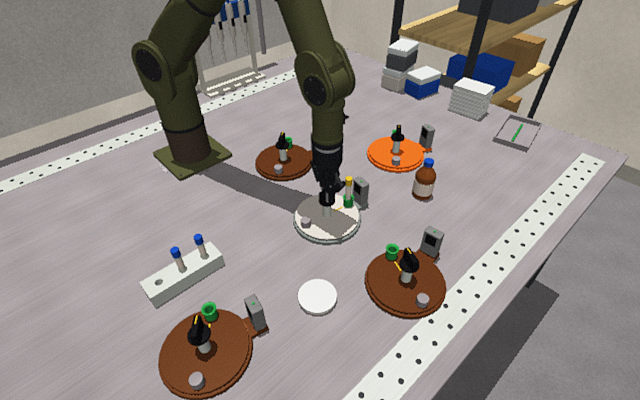

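Reader bearing is 81.2° and the bar is at 81.0°. The holding moment of 0.10 Nm matches the spring at the third click. I'll nudge 0.3° to be sure the click is fully reached, then hand in.

```bash
python3 - <<'E'
from turn import *
from station import finish_job
step(60.3); bot.sleep(.8)
R=readout.read_ee_rot();print(51.1-np.degrees(np.arctan2(R[1,0],R[0,0])),readout.read_torque()[2],readout.read_width(),readout.read_clock(),np.abs(readout.read_qd()).max())
finish_job()
E
```

```text
60.3 60.37 mz 0.088 f [1.3 0.6 5.6] p [0.557  0.1263] [(np.float64(326.9), np.float64(126.1)), (np.float64(328.0), np.float64(274.2))] 28.05
60.37078275208012 0.11614140832884694 0.14769018024425523 28.85 0.09396350634991388
the job is handed in; nothing more can be done
```

I took the yellow-capped tube out of the rack, stood it fully down in the green socket of the white carousel at home, and let go. I then gripped the bar knob and turned it clockwise to the third click, and handed the job in at 28.9 s with the knob still gripped.

- **Seating:** the tube touched bottom at the height I predicted, with a push-back of about 6.7 N. It rocks slightly in the bore, and its cap sits about 1 mm off the socket's centre line.
- **Turn:** the knob was at 60.4° at the end (third click 60°). Before a last 0.3° nudge, the bar pointed to 81.0° against the reader's 81.2°.
- **Clicks:** the turning moment swelled and dipped once for each of the three clicks. The moment readings are noisy: the first swell read lower than described and the second dip read slightly below zero. The last reading of about 0.12 Nm fits the spring's 0.11 Nm at the third click.
- **Slip:** the bar's line stayed at the same pixel in the wrist view throughout, so the grip did not slip.
- **Bystanders:** in the last scene picture the blue-capped tubes, dish and bottle look undisturbed. I checked this by eye only and did not measure it.

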